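Stack the three-tier lunch box on its base

TASK

Put the lunch box together on its round wooden base, from the bottom up, one part at a time: first the tall blue tier, then the middle-sized yellow one, then the shallow green one, and last the steel lid, each sitting fully home in the one below. Set the parts down without dropping them, let go, and leave the salt shaker, the cream dish and the cream mug standing where they are.

Things in the scene. Friction and masses are not known exactly. Their poses are not given: they have to be found in the camera images.
- tall_tier: Blue round open plastic tier with a white line, tallest of three: 70 mm high, about 160 g, upright. Origin at the centre of its underside, z up; yaw does not matter. Foot 47 mm wide, 6 mm high; above it 60 mm diameter, 3 mm walls, 54 mm mouth. The foot drops into the mouth or recess below (3 mm play) until the shoulder rests on the rim. Seated: origin 6 mm above the base's.
- middle_tier: Yellow round open plastic tier with a white line, middle of three: 55 mm high, about 140 g, upright. Origin at the centre of its underside, z up; yaw does not matter. Foot 47 mm wide, 6 mm high; above it 60 mm diameter, 3 mm walls, 54 mm mouth. The foot drops into the mouth or recess below (3 mm play) until the shoulder rests on the rim. Seated: origin 64 mm above the blue tier's.
- shallow_tier: Green round open plastic tier with a white line, shallowest of three: 42 mm high, about 120 g, upright. Origin at the centre of its underside, z up; yaw does not matter. Foot 47 mm wide, 6 mm high; above it 60 mm diameter, 3 mm walls, 54 mm mouth. The foot drops into the mouth or recess below (3 mm play) until the shoulder rests on the rim. Seated: origin 49 mm above the yellow tier's.
- lunch_lid: Round steel lid, 60 mm diameter, with black knob: 36 mm high, about 100 g. Lies on a grey foot 47 mm wide, 6 mm high; steel disc 6 to 12 mm and cylindrical knob (22 mm diameter) 12 to 36 mm above the origin, which is the centre of its underside, z up. The foot fits the tier's mouth. Seated: origin 36 mm above the green tier's.
- stack_base: Low round wooden base, 86 mm in diameter and 12 mm high, fixed to the worktop, with a round recess 55 mm wide and 8 mm deep (cork-coloured floor) in its top that takes the foot of the lowest tier. Origin at the centre of its underside, on the worktop, z up. Wall cabinets overhang the worktop beyond x = 0.65 m, from 0.45 m above it: keep hand and wrist clear.
- salt_shaker: Salt shaker of glass and grey metal, 44 mm across and 90 mm high; bystander, stands among the lunch-box parts. Origin at the centre of its underside.
- saucer: Cream stoneware dish, 132 mm across and 28 mm high; bystander at the left of the work. Origin at the centre of its underside.
- mug: Plain cream stoneware mug, 81 mm across, 110 mm with its handle, 88 mm high; bystander at the left, behind the dish (another, grey-green mug stands farther left). Origin on its underside, 15 mm from the cup's axis towards the handle, which points along its -x.
Mind the look-alikes: they are no part of the job. There is more than one size of the lunch_lid; the job needs the larger.

How it is judged (in metres and radians):
On the way, in this order (a step that is already met when the one before it is completed fails the run):
1. the blue tall tier is seated in the wooden base (horizontal distance between tall_tier and stack_base below 0.008 m and z of tall_tier in the frame of stack_base between 0.003 and 0.009 m and angle between tall_tier's own z axis and vertical below 0.07 rad), for 0.2 s.
2. the yellow middle tier is seated in the blue tall tier (horizontal distance between middle_tier and tall_tier below 0.008 m and z of middle_tier in the frame of tall_tier between 0.061 and 0.067 m and angle between middle_tier's own z axis and vertical below 0.07 rad), for 0.2 s.
3. the green shallow tier is seated in the yellow middle tier (horizontal distance between shallow_tier and middle_tier below 0.008 m and z of shallow_tier in the frame of middle_tier between 0.046 and 0.052 m and angle between shallow_tier's own z axis and vertical below 0.07 rad), for 0.2 s.
4. the lid is seated in the green shallow tier (horizontal distance between lunch_lid and shallow_tier below 0.008 m and z of lunch_lid in the frame of shallow_tier between 0.033 and 0.039 m and angle between lunch_lid's own z axis and vertical below 0.07 rad), for 0.2 s.
At the end, for the whole second after the job is handed in: The blue tier is seated in the base, the yellow tier in the blue one, the green tier in the yellow one and the lid in the green one: each within 8 mm of the axis of the one below, within 3 mm of its seated height, upright within 0.07 rad, at rest (all of step 1 and all of step 2 and all of step 3 and all of step 4 and linear speed of each of tall_tier, middle_tier, shallow_tier, lunch_lid below 0.02 m/s and angular speed of each of tall_tier, middle_tier, shallow_tier, lunch_lid below 0.2 rad/s); the robot touches nothing.
It fails at once if the salt shaker is pushed more than 25 mm or tipped over (distance of salt_shaker from where it was at the start of the episode above 0.025 m or angle between salt_shaker's own z axis and vertical above 0.35 rad).
It fails at once if the cream dish is pushed more than 25 mm or tipped over (distance of saucer from where it was at the start of the episode above 0.025 m or angle between saucer's own z axis and vertical above 0.35 rad).
It fails at once if the mug is pushed more than 25 mm or tipped over (distance of mug from where it was at the start of the episode above 0.025 m or angle between mug's own z axis and vertical above 0.35 rad).
It fails at once if a tier or the lid is dropped (falls more than about 3 cm out of the fingers) ((linear speed of tall_tier above 0.8 m/s and contact force between the fingers and tall_tier below 0.05 N) or (linear speed of middle_tier above 0.8 m/s and contact force between the fingers and middle_tier below 0.05 N) or (linear speed of shallow_tier above 0.8 m/s and contact force between the fingers and shallow_tier below 0.05 N) or (linear speed of lunch_lid above 0.8 m/s and contact force between the fingers and lunch_lid below 0.05 N)).
It also fails if it takes over 80 s, if anything falls off the work surface, if the arm or the gripper's body presses on something with over 40 N, if the wrist force passes 120 N, or if a joint passes its speed limit or range.

ROBOT

A 6-joint arm with a two-finger parallel gripper is mounted at the origin on a cart in front of the work surface, level with it; the furniture and walls round the work are solid. World frame = base frame: x ahead of the robot, y to its left, z up, the work surface at z = 0. Lengths are in mm, angles in rad, forces in N, time in s.
With the tool pointing down it reaches from about 350 to 875 mm from the base axis. Payload 4.2 kg.
Tool frame: the origin (TCP) lies between the finger pads; the fingertips stand 25 mm ahead of it and the grasp point (between the pads) lies 6 mm ahead of it; z points along the fingers, y is the line along which they close (so a half turn about z gives the same grasp; the last joint's range is limited). The gripper opens to 85 mm and grips with 20 to 120 N. Pads are 22 mm wide; open, the fingers measure 114 mm over their backs; the gripper's body (76 mm by 85 mm) begins 54 mm behind the grasp point. The pads swing forward as they close: fully open they stand 13 mm farther back than shut.
Start: joints at [1.556, 0.385, 0.008, 0, -1.194, -0.259], TCP at [168.963, 601.707, 256.312] pointing down, gripper open.
Joint ranges: [-3.14, 3.14], [-1.21, 2.06], [-1.07, 1.41], [-3.16, 2.05], [-2.99, -0.16], [-3.1, 3.1]. Speed limits (rad/s): [2.79, 2.79, 3.14, 3.14, 3.14, 3.14].

INTERFACE

Orientations are given as a unit quaternion [x, y, z, w].
In Python, from bench import read_state, imaging, workorder, nets gives the robot as it stands.
- The arm moves only by the tool apply_moves, never from a script. Its argument "rows" is a list of rows, each an object with "hand": the opening, from -1 (shut) to 1 (fully open); "delta_pos": the shift along the tool's x, y, z in mm, a list of three; "yaw": the turn about the tool's z in rad. A call has 1 to 12 rows; each row is the pose to reach, as a shift and turn from the pose commanded when the call began, along the tool's axes at that moment; what a row does not reach only later rows make up. A row lasts 1/12 s, in which the tool goes at most 41.7 mm and 7.16 degrees, less where a joint would pass 70% of its speed; a pose out of reach is approached as far as the arm can. A call with a gripper value outside its range is refused whole. The fingers move at their own pace and stop on an object; the grip force is fixed at half the most. Time passes only in rows, so rows that repeat a pose let the fingers close. It gives the time, the measured TCP pose, the force, the opening and the grip force at its end, in the units of the state.
- read_state(): the state, without advancing time (a new reading comes with each control period).
- imaging.get_image(name): name is "side" or "top"; returns a dict with "pixels" (420x560x3 uint8, red, green, blue), "fx", "fy", "cx", "cy" (pixels), "xyz" and "rotation" of the camera in the world. Camera axes: x right, y down, z forward; pixel columns grow to the right and rows downward; lengths in mm; the calibration is good to about 2 mm. A picture is of the moment at which its call begins. There is no depth.
- workorder.job_done(): hands the job in; it is judged then, once.
Trained networks look in the newest picture that a camera, given by its name, has taken for a name from the list of things; names that differ only in an ending like _2 or _b are one class to them, and where a whole thing is asked for, a point or a joint stands for the part that bears it (a point fixed in the world has none). Each returns a list of dicts, best first, with "score" (0 to 1); they miss things now and then, are a little off and sometimes report something else, mostly with a low value. They report only what shows in the picture. A call takes as long as a camera call. They do not tell look-alikes from the thing itself.
- nets.find_in(camera, query): "location" ([row, column] in pixels, amid what is visible of it).
- nets.pinpoint(camera, query): "location" ([row, column] in pixels: a listed point, or the origin of a listed thing).
The state is a dict: "clock": time; "joints": joint angles; "joint_vel": joint speeds; "joint_efforts": joint torques, N m; "position": TCP position; "ee_rot": TCP orientation; "contact_force": force on the tool from outside, world axes, zero at the start; "wrist_torque": the same for the moment, N m; "gripper_width": finger opening in mm; "grasp_force": force on a finger pad.
Only numpy, scipy, OpenCV 4.12 (cv2) and the standard library are available. Lean on these libraries where they do the work, as an engineer would, in place of code of your own. Each camera call takes 0.05 s, during which the arm holds its last target. There are 200 camera calls.

## Working session

There is one attempt and no reset: what is moved stays moved. The work goes in short steps, Python scripts to look and compute and a tool call to move; the robot and the scene stay as the last step left them, time stands still between calls to the robot, and variables do not carry over. Pictures are saved under pics/ and viewed, at most 14 in all, crops included, and the job is handed in when it is done.

Besides the shell and the picture viewer there is one more tool, called after ">>>" as a command line: name --argument value ..., lists and objects as JSON in quotes. apply_moves: Moves the arm, as the interface text tells. Its arguments: {"type":"object","properties":{"rows":{"type":"array"}},"required":["rows"]}

```bash
mkdir -p pics; cat > h.py <<'E'
import numpy as np, cv2
from bench import read_state, imaging, workorder, nets
def grab(cam,name=None):
    im=imaging.get_image(cam)
    if name: cv2.imwrite(f'pics/{name}.png',cv2.cvtColor(np.ascontiguousarray(im['pixels']),cv2.COLOR_RGB2BGR))
    return im
def R(im):
    r=np.array(im['rotation'],float)
    if r.size==4:
        from scipy.spatial.transform import Rotation
        return Rotation.from_quat(r.ravel()).as_matrix()
    return r.reshape(3,3)
def ray(im,rc):
    d=R(im)@np.array([(rc[1]-im['cx'])/im['fx'],(rc[0]-im['cy'])/im['fy'],1.])
    return np.array(im['xyz'],float),d
def at_z(im,rc,z):
    o,d=ray(im,rc); return o+d*(z-o[2])/d[2]
def proj(im,p):
    c=R(im).T@(np.array(p,float)-np.array(im['xyz'])); return [im['cy']+im['fy']*c[1]/c[2], im['cx']+im['fx']*c[0]/c[2]]
NAMES=['tall_tier','middle_tier','shallow_tier','lunch_lid','stack_base','salt_shaker','saucer','mug']
E
python3 - <<'E'
from h import *
print(read_state())
for cam in ('top','side'):
    im=grab(cam,cam+'0'); print(cam,im['xyz'],np.round(R(im),3).tolist(),im['fx'],im['cx'],im['cy'])
    for n in NAMES:
        for d in nets.pinpoint(cam,n)[:4]:
            print(n,round(d['score'],2),np.round(d['location'],1),np.round(at_z(im,d['location'],0)[:2]))
E
```

```text
{'clock': 0.0, 'joints': array([ 1.55558712e+00,  3.85584727e-01,  6.62120691e-03, -4.82210505e-04,
       -1.19397100e+00, -2.58580314e-01]), 'joint_vel': array([ 1.30108919e-04,  1.26858496e-03,  4.29791544e-04,  1.22731225e-03,
       -6.41120903e-05,  3.49997812e-04]), 'joint_efforts': array([ 5.12920142e-04, -3.92282689e+01,  1.88399023e+01,  4.18625414e+00,
       -4.63713121e-03, -4.11778291e-07]), 'position': array([168.84099689, 601.22226284, 255.20518447]), 'ee_rot': array([ 9.90631801e-01, -1.36555633e-01, -9.26637879e-05,  1.08839342e-03]), 'contact_force': array([-0.46912311,  0.22600725,  0.34506524]), 'wrist_torque': array([-0.00517921,  0.03977633,  0.00710087]), 'grasp_force': 0.0, 'gripper_width': 85.24729359424397}
top [ 324.3211902   220.26472089 1054.76453776] [[-0.002, -0.982, 0.189], [-1.0, 0.001, -0.006], [0.006, -0.189, -0.982]] 501.90002904375774 269.1529284396226 215.73083466689073
tall_tier 0.73 [201.9 219.8] [557. 320.]
middle_tier 0.68 [205.4 276.3] [549. 198.]
shallow_tier 0.67 [198.  395.4] [565. -59.]
lunch_lid 0.8 [243.5 317.5] [467. 111.]
lunch_lid 
[... 239 characters left out ...]
8.37496174 1068.05135274  527.87419257] [[-0.988, -0.059, 0.145], [-0.155, 0.489, -0.859], [-0.02, -0.871, -0.492]] 407.5808226461843 283.652782827435 203.93542591775065
tall_tier 0.58 [243.  266.7] [554. 328.]
middle_tier 0.92 [216.3 275.4] [555. 211.]
shallow_tier 0.7 [173.8 288.1] [559. -39.]
shallow_tier 0.26 [293.  222.7] [606. 501.]
lunch_lid 0.65 [191.6 287.8] [543.  76.]
lunch_lid 0.53 [201.5 312.3] [470. 124.]
stack_base 0.81 [221.2 322.9] [435. 219.]
stack_base 0.21 [276.6 308.4] [449. 432.]
salt_shaker 0.94 [186.7 330.8] [427.  32.]
salt_shaker 0.69 [221.5 321. ] [440. 221.]
saucer 0.59 [277.2 309.5] [447. 434.]
mug 0.83 [292.8 225.7] [600. 500.]
mug 0.68 [190.6 286.2] [549.  70.]
```

View pics/top0.png

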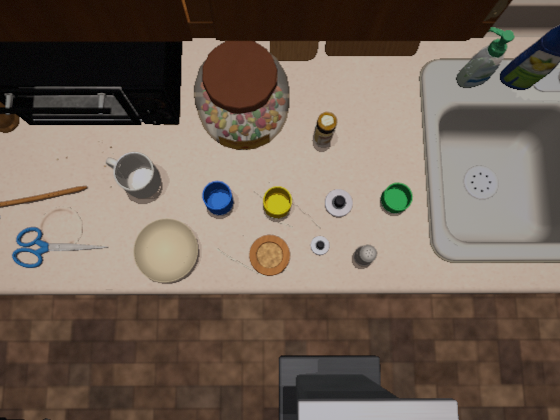

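View pics/side0.png

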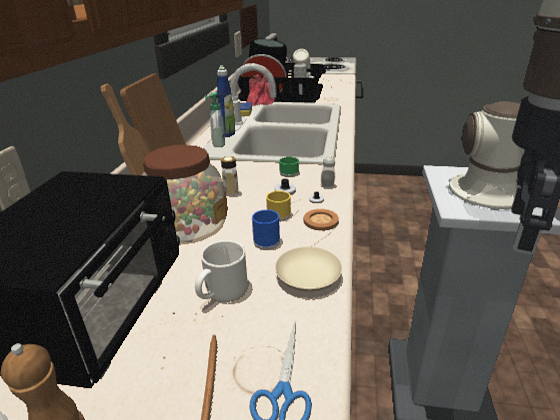

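Top view: blue tier (198,218), yellow (202,277), green (197,397), large lid (203,338), small decoy lid (245,320), base (255,270), shaker (254,366), dish (250,166), mug (175,138). The side view matches. Next I fit silhouettes for accurate positions.

```bash
cat >> h.py <<'E'
from scipy.optimize import least_squares
HUE={'blue':((100,120,40),(130,255,255)),'yellow':((22,140,60),(35,255,255)),'green':((55,120,40),(85,255,255)),'base':((4,110,60),(18,255,255)),'knob':((0,0,0),(180,255,45))}
def box(im,col,guess,r=26):
    hsv=cv2.cvtColor(np.ascontiguousarray(im['pixels']),cv2.COLOR_RGB2HSV)
    m=cv2.inRange(hsv,*map(np.array,HUE[col])); w=np.zeros_like(m); a,b=[int(v) for v in guess]
    w[max(0,a-r):a+r,max(0,b-r):b+r]=m[max(0,a-r):a+r,max(0,b-r):b+r]
    n,l,s,c=cv2.connectedComponentsWithStats(w); k=1+np.argmax(s[1:,4])
    x,y,W,H,_=s[k]; return np.array([y-.5,y+H-.5,x-.5,x+W-.5])
def rings(p,rings_):
    t=np.linspace(0,2*np.pi,60); return np.concatenate([np.c_[p[0]+r*np.cos(t),p[1]+r*np.sin(t),0*t+z] for r,z in rings_])
def fit(im,b,rg,zoff=0,p0=(500,200)):
    def f(p):
        q=np.array([proj(im,v) for v in rings(p,[(r,z+zoff) for r,z in rg])]); return np.r_[q[:,0].min(),q[:,0].max(),q[:,1].min(),q[:,1].max()]-b
    s=least_squares(f,p0); return s.x,s.fun
def tier(h): return [(23.5,0),(30,6),(30,h)]
RG={'blue':tier(70),'yellow':tier(55),'green':tier(42),'base':[(43,0),(43,12)],'knob':[(11,12),(11,36)]}
E
python3 - <<'E'
from h import *
G={'top':{'blue':(198,218),'yellow':(202,277),'green':(197,397),'base':(255,270),'knob':(202,339)},'side':{'blue':(229,266),'yellow':(206,279),'green':(166,289),'base':(219,321),'knob':(184,285)}}
for cam in G:
    im=grab(cam)
    for n,g in G[cam].items():
        r=12 if n=='knob' else 26
        b=box(im,n,g,r); x,e=fit(im,b,RG[n]); print(cam,n,b,np.round(x,1),np.round(e,1))
E
```

```text
top blue [180.5 214.5 202.5 232.5] [557.3 319.9] [-0.5  0.5 -0.9  1. ]
top yellow [186.5 217.5 262.5 291.5] [549.5 197.9] [-1.   1.1 -0.2  0.2]
top green [182.5 212.5 380.5 411.5] [560.6 -53.2] [-0.8  0.8 -0.9  0.9]
top base [234.5 275.5 249.5 289.5] [441.9 213.2] [-0.3  0.2 -0.6  0.6]
top knob [195.5 207.5 333.5 344.5] [552.4  66.9] [-0.3  0.3 -0.5  0.5]
side blue [209.5 245.5 251.5 278.5] [557.3 319.9] [-1.8  1.5 -0.6  0.6]
side yellow [190.5 217.5 266.5 289.5] [549.  197.9] [-1.5  1.2 -0.8  0.8]
side green [156.5 173.5 278.5 298.5] [559.8 -55.1] [-1.5  1.3  0.  -0. ]
side base [208.5 229.5 303.5 337.5] [441.8 217.3] [-0.9  0.7 -0.8  0.7]
side knob [178.5 188.5 281.5 288.5] [550.8  74.1] [-0.7  0.6 -0.6  0.6]
```

>>> apply_moves --rows '[{"hand": 1,"delta_pos": [38,14,0],"yaw": -0.1},{"hand": 1,"delta_pos": [77,28,0],"yaw": -0.2},{"hand": 1,"delta_pos": [115,42,0],"yaw": -0.273},{"hand": 1,"delta_pos": [153,56,0],"yaw": -0.273},{"hand": 1,"delta_pos": [190,70,0],"yaw": -0.273},{"hand": 1,"delta_pos": [228,84,0],"yaw": -0.273},{"hand": 1,"delta_pos": [266,98,0],"yaw": -0.273},{"hand": 1,"delta_pos": [304,112,0],"yaw": -0.273},{"hand": 1,"delta_pos": [342,126,0],"yaw": -0.273},{"hand": 1,"delta_pos": [380,140,0],"yaw": -0.273},{"hand": 1,"delta_pos": [418,154,0],"yaw": -0.273},{"hand": 1,"delta_pos": [450,166,0],"yaw": -0.273}]'

```text
clock: 2.0
position: [559.2, 318.4, 256.4]
ee_rot: [1.0, -0.001, 0.0, 0.0]
contact_force: [-0.0, 0.9, -0.6]
gripper_width: 85.2
grasp_force: 0.0
```

>>> apply_moves --rows '[{"hand": 1,"delta_pos": [0,0,0],"yaw": 0},{"hand": 1,"delta_pos": [0,0,0],"yaw": 0},{"hand": 1,"delta_pos": [0,0,0],"yaw": 0}]'

```text
clock: 2.25
position: [557.2, 320.1, 256.1]
ee_rot: [1.0, -0.001, -0.0, 0.0]
contact_force: [0.1, 0.3, 0.0]
gripper_width: 85.4
grasp_force: 0.0
```

>>> apply_moves --rows '[{"hand": 1,"delta_pos": [0,0,35],"yaw": 0},{"hand": 1,"delta_pos": [0,0,70],"yaw": 0},{"hand": 1,"delta_pos": [0,0,105],"yaw": 0},{"hand": 1,"delta_pos": [0,0,140],"yaw": 0},{"hand": 1,"delta_pos": [0,0,165],"yaw": 0},{"hand": 1,"delta_pos": [0,0,185],"yaw": 0},{"hand": 1,"delta_pos": [0,0,200],"yaw": 0},{"hand": 1,"delta_pos": [0,0,202],"yaw": 0},{"hand": 1,"delta_pos": [0,0,202],"yaw": 0},{"hand": 1,"delta_pos": [0,0,202],"yaw": 0}]'

```text
clock: 3.08
position: [557.4, 321.5, 55.5]
ee_rot: [1.0, 0.001, 0.001, -0.001]
contact_force: [0.2, -0.2, 0.7]
gripper_width: 85.2
grasp_force: 0.0
```

>>> apply_moves --rows '[{"hand": 0,"delta_pos": [0,0,0],"yaw": 0},{"hand": 0,"delta_pos": [0,0,0],"yaw": 0},{"hand": 0,"delta_pos": [0,0,0],"yaw": 0},{"hand": 0,"delta_pos": [0,0,0],"yaw": 0},{"hand": 0,"delta_pos": [0,0,0],"yaw": 0},{"hand": 0,"delta_pos": [0,0,0],"yaw": 0},{"hand": 0,"delta_pos": [0,0,0],"yaw": 0},{"hand": 0,"delta_pos": [0,0,0],"yaw": 0}]'

```text
clock: 3.75
position: [558.2, 321.2, 56.4]
ee_rot: [1.0, -0.0, 0.001, -0.001]
contact_force: [-0.6, 1.2, 6.8]
gripper_width: 57.7
grasp_force: 65.0
```

>>> apply_moves --rows '[{"hand": 0,"delta_pos": [0,0,-10],"yaw": 0},{"hand": 0,"delta_pos": [0,0,-35],"yaw": 0},{"hand": 0,"delta_pos": [0,0,-65],"yaw": 0},{"hand": 0,"delta_pos": [0,0,-95],"yaw": 0},{"hand": 0,"delta_pos": [-20,20,-110],"yaw": 0},{"hand": 0,"delta_pos": [-45,43,-110],"yaw": 0},{"hand": 0,"delta_pos": [-70,65,-110],"yaw": 0},{"hand": 0,"delta_pos": [-92,85,-100],"yaw": 0},{"hand": 0,"delta_pos": [-108,99,-80],"yaw": 0},{"hand": 0,"delta_pos": [-115,106,-60],"yaw": 0},{"hand": 0,"delta_pos": [-115,106,-45],"yaw": 0},{"hand": 0,"delta_pos": [-115,106,-45],"yaw": 0}]'

```text
clock: 4.75
position: [439.7, 211.9, 97.0]
ee_rot: [1.0, -0.001, -0.003, 0.002]
contact_force: [-0.2, -0.1, -2.3]
gripper_width: 58.0
grasp_force: 64.8
```

>>> apply_moves --rows '[{"hand": 0,"delta_pos": [0,0,0],"yaw": 0},{"hand": 0,"delta_pos": [0,0,0],"yaw": 0},{"hand": 0,"delta_pos": [0,0,0],"yaw": 0}]'

```text
clock: 5.0
position: [443.2, 215.1, 100.4]
ee_rot: [1.0, -0.0, 0.001, -0.001]
contact_force: [0.5, 0.7, -1.3]
gripper_width: 58.1
grasp_force: 64.9
```

```bash
python3 - <<'E'
from h import *
for cam in ('top','side'):
    im=grab(cam,cam+'1')
s=read_state(); print(s['position'],s['gripper_width'],s['contact_force'])
a=cv2.imread('pics/top1.png')[180:300,200:340]; b=cv2.imread('pics/side1.png')[150:270,250:390]
cv2.imwrite('pics/c1.png',cv2.resize(np.vstack([a,b]),None,fx=2.5,fy=2.5,interpolation=cv2.INTER_CUBIC))
E
```

```text
[442.85604544 214.90437355 100.14716871] 58.074493586430926 [ 0.50643962  0.47066642 -1.00069087]
```

View pics/c1.png

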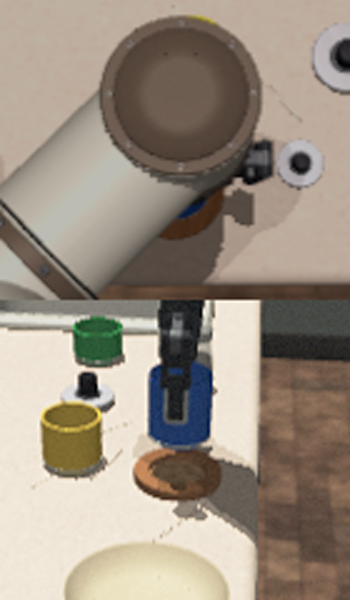

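The side view shows the blue tier held upright just above the base (tier at about (188,322), base at about (219,321)). I'll check its offset numerically.

```bash
python3 - <<'E'
from h import *
im=grab('side')
b=box(im,'blue',(190,322),30); print(b, fit(im,b,RG['blue'],44,(440,215)))
print([proj(im,(x,214.5,z)) for x,z in ((412,60),(472,60))], box(im,'base',(219,321)))
E
```

```text
[173.5 207.5 309.5 334.5] (array([440.87546374, 211.3156997 ]), array([-1.4636256 ,  1.15318623, -0.6257629 ,  0.59603045]))
[[np.float64(199.24417150772078), np.float64(333.59449428388905)], [np.float64(197.8154680573143), np.float64(308.37700574103104)]] [209.5 229.5 303.5 337.5]
```

>>> apply_moves --rows '[{"hand": 0,"delta_pos": [-0.5,1,10],"yaw": 0},{"hand": 0,"delta_pos": [-0.5,1,20],"yaw": 0},{"hand": 0,"delta_pos": [-0.5,1,28],"yaw": 0},{"hand": 0,"delta_pos": [-0.5,1,32],"yaw": 0},{"hand": 0,"delta_pos": [-0.5,1,35],"yaw": 0},{"hand": 0,"delta_pos": [-0.5,1,35],"yaw": 0},{"hand": 0,"delta_pos": [-0.5,1,35],"yaw": 0}]'

```text
clock: 5.73
position: [441.9, 213.5, 64.4]
ee_rot: [1.0, -0.0, 0.0, -0.0]
contact_force: [0.0, 0.0, -1.5]
gripper_width: 58.1
grasp_force: 64.9
```

>>> apply_moves --rows '[{"hand": 0,"delta_pos": [0,0,1.5],"yaw": 0},{"hand": 0,"delta_pos": [0,0,3],"yaw": 0},{"hand": 0,"delta_pos": [0,0,3],"yaw": 0},{"hand": 0,"delta_pos": [0,0,3],"yaw": 0}]'

```text
clock: 6.07
position: [442.1, 213.6, 62.3]
ee_rot: [1.0, -0.0, 0.001, -0.0]
contact_force: [-2.0, 0.3, 5.8]
gripper_width: 58.0
grasp_force: 65.5
```

```bash
python3 - <<'E'
from h import *
im=grab('side','side2')
b=box(im,'blue',(205,322),30); print(b, fit(im,b,RG['blue'],6,(440,215)))
b=cv2.imread('pics/side2.png')[150:270,250:390]
cv2.imwrite('pics/c2.png',cv2.resize(b,None,fx=4,fy=4,interpolation=cv2.INTER_CUBIC))
E
```

```text
[188.5 221.5 309.5 334.5] (array([439.68141891, 213.93383399]), array([-1.75044005,  1.43843878, -0.40361168,  0.3823231 ]))
```

View pics/c2.png

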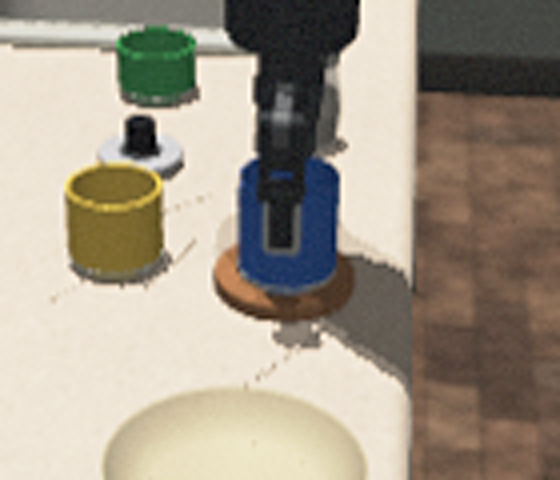

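Seated: contact force appears at the expected height, and the foot is in the recess. I'll release, then go to the yellow tier.

>>> apply_moves --rows '[{"hand": 1,"delta_pos": [0,0,0],"yaw": 0},{"hand": 1,"delta_pos": [0,0,0],"yaw": 0},{"hand": 1,"delta_pos": [0,0,0],"yaw": 0},{"hand": 1,"delta_pos": [0,0,0],"yaw": 0},{"hand": 1,"delta_pos": [0,0,0],"yaw": 0},{"hand": 1,"delta_pos": [0,0,-10],"yaw": 0},{"hand": 1,"delta_pos": [0,0,-30],"yaw": 0},{"hand": 1,"delta_pos": [0,0,-60],"yaw": 0},{"hand": 1,"delta_pos": [0,0,-90],"yaw": 0},{"hand": 1,"delta_pos": [30,4,-100],"yaw": 0},{"hand": 1,"delta_pos": [65,9,-100],"yaw": 0},{"hand": 1,"delta_pos": [107.5,15,-100],"yaw": 0}]'

```text
clock: 7.12
position: [548.7, 198.8, 163.3]
ee_rot: [1.0, 0.001, 0.001, -0.001]
contact_force: [-0.8, 1.2, 0.6]
gripper_width: 85.3
grasp_force: 0.0
```

>>> apply_moves --rows '[{"hand": 1,"delta_pos": [0,0,0],"yaw": 0},{"hand": 1,"delta_pos": [0,0,0],"yaw": 0},{"hand": 1,"delta_pos": [0,0,0],"yaw": 0},{"hand": 1,"delta_pos": [0,0,0],"yaw": 0}]'

```text
clock: 7.45
position: [546.9, 198.2, 161.0]
ee_rot: [1.0, -0.0, -0.001, 0.0]
contact_force: [0.1, -0.5, -0.7]
gripper_width: 85.4
grasp_force: 0.0
```

```bash
python3 - <<'E'
from h import *
im=grab('top','top3')
print(read_state()['position'])
b=box(im,'base',(255,270)); print('base',fit(im,b,RG['base']))
b=box(im,'blue',(252,270)); print('blue',b,fit(im,b,RG['blue'],6))
im=grab('side','side3'); b=box(im,'blue',(205,322),30); print(b, fit(im,b,RG['blue'],6,(440,215)))
a=cv2.imread('pics/top3.png')[180:300,200:340]; b=cv2.imread('pics/side3.png')[150:270,250:390]
cv2.imwrite('pics/c3.png',cv2.resize(np.hstack([a,b]),None,fx=2.8,fy=2.8,interpolation=cv2.INTER_CUBIC))
E
```

```text
[546.87554081 198.432902   161.23725836]
base (array([445.14053029, 210.04019969]), array([-1.77104507,  1.70354451, -2.10977642,  2.11269433]))
blue [236.5 267.5 256.5 285.5] (array([442.76839156, 210.6577953 ]), array([-1.10424898,  1.13752178, -0.80408521,  0.80509583]))
[187.5 221.5 309.5 334.5] (array([439.84052942, 211.72083449]), array([-1.16565035,  0.94701262, -0.376846  ,  0.35853685]))
```

View pics/c3.png

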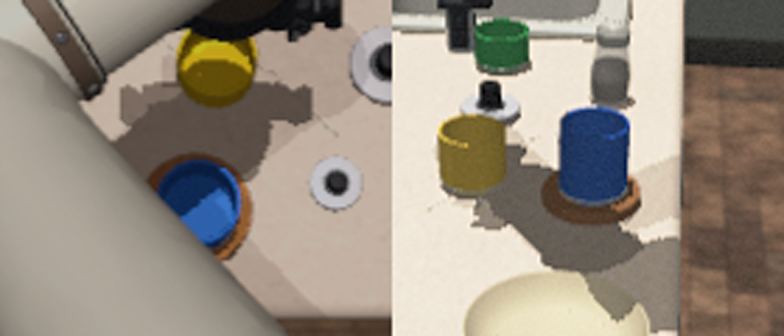

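Blue stands seated in the base (side image around (205,322)) and the yellow tier is untouched. Next I'll grasp yellow.

>>> apply_moves --rows '[{"hand": 1,"delta_pos": [2,0,35],"yaw": 0},{"hand": 1,"delta_pos": [2,0,70],"yaw": 0},{"hand": 1,"delta_pos": [2,0,95],"yaw": 0},{"hand": 1,"delta_pos": [2,0,110],"yaw": 0},{"hand": 1,"delta_pos": [2,0,118],"yaw": 0},{"hand": 1,"delta_pos": [2,0,118],"yaw": 0},{"hand": 1,"delta_pos": [2,0,118],"yaw": 0},{"hand": 1,"delta_pos": [2,0,118],"yaw": 0}]'

```text
clock: 8.22
position: [550.7, 199.2, 44.9]
ee_rot: [1.0, -0.0, 0.001, -0.001]
contact_force: [-0.6, -1.3, 0.2]
gripper_width: 85.7
grasp_force: 0.0
```

>>> apply_moves --rows '[{"hand": 0,"delta_pos": [0,0,0],"yaw": 0},{"hand": 0,"delta_pos": [0,0,0],"yaw": 0},{"hand": 0,"delta_pos": [0,0,0],"yaw": 0},{"hand": 0,"delta_pos": [0,0,0],"yaw": 0},{"hand": 0,"delta_pos": [0,0,0],"yaw": 0},{"hand": 0,"delta_pos": [0,0,0],"yaw": 0},{"hand": 0,"delta_pos": [0,0,0],"yaw": 0},{"hand": 0,"delta_pos": [0,0,0],"yaw": 0}]'

```text
clock: 8.88
position: [550.9, 199.0, 45.1]
ee_rot: [1.0, -0.0, 0.001, -0.001]
contact_force: [-1.5, 0.1, 5.3]
gripper_width: 58.3
grasp_force: 65.0
```

>>> apply_moves --rows '[{"hand": 0,"delta_pos": [0,0,-10],"yaw": 0},{"hand": 0,"delta_pos": [0,0,-35],"yaw": 0},{"hand": 0,"delta_pos": [0,0,-65],"yaw": 0},{"hand": 0,"delta_pos": [0,0,-95],"yaw": 0},{"hand": 0,"delta_pos": [-15,-2,-110],"yaw": 0},{"hand": 0,"delta_pos": [-40,-6,-110],"yaw": 0},{"hand": 0,"delta_pos": [-68,-10,-110],"yaw": 0},{"hand": 0,"delta_pos": [-92,-13,-105],"yaw": 0},{"hand": 0,"delta_pos": [-104,-14,-95],"yaw": 0},{"hand": 0,"delta_pos": [-108,-14.6,-85],"yaw": 0},{"hand": 0,"delta_pos": [-108,-14.6,-85],"yaw": 0},{"hand": 0,"delta_pos": [-108,-14.6,-85],"yaw": 0}]'

```text
clock: 9.88
position: [441.8, 212.9, 128.5]
ee_rot: [1.0, -0.0, -0.0, 0.0]
contact_force: [0.8, 0.9, -2.0]
gripper_width: 58.1
grasp_force: 64.8
```

>>> apply_moves --rows '[{"hand": 0,"delta_pos": [0,0,0],"yaw": 0},{"hand": 0,"delta_pos": [0,0,0],"yaw": 0},{"hand": 0,"delta_pos": [0,0,0],"yaw": 0}]'

```text
clock: 10.13
position: [442.7, 213.2, 128.8]
ee_rot: [1.0, -0.001, 0.0, -0.0]
contact_force: [0.3, -0.7, -2.2]
gripper_width: 58.4
grasp_force: 64.8
```

```bash
python3 - <<'E'
from h import *
s=read_state(); print(s['position'],s['contact_force'])
im=grab('side','side4')
b=box(im,'blue',(205,322),30); print(b, fit(im,b,RG['blue'],6,(440,215)))
b=box(im,'yellow',(168,320),30); print(b, fit(im,b,RG['yellow'],s['position'][2]-45.1,(440,215)))
b=cv2.imread('pics/side4.png')[120:240,250:390]
cv2.imwrite('pics/c4.png',cv2.resize(b,None,fx=4,fy=4,interpolation=cv2.INTER_CUBIC))
E
```

```text
[442.68539922 213.23680376 128.7715779 ] [ 0.29395007 -0.69505086 -2.21046609]
[191.5 221.5 309.5 334.5] (array([439.20790692, 220.52049784]), array([-3.50501819,  2.91261097, -0.48391422,  0.45366226]))
[163.5 192.5 309.5 335.5] (array([440.52066857, 209.82582032]), array([-1.22584237,  1.00280354, -0.24308269,  0.23124189]))
```

View pics/c4.png

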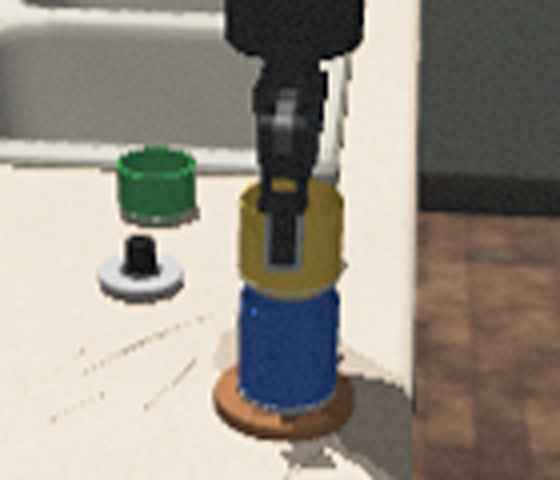

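The yellow tier hovers over blue with columns aligned (both about 322). I'll lower it.

>>> apply_moves --rows '[{"hand": 0,"delta_pos": [0,0,5],"yaw": 0},{"hand": 0,"delta_pos": [0,0,9],"yaw": 0},{"hand": 0,"delta_pos": [0,0,11],"yaw": 0},{"hand": 0,"delta_pos": [0,0,11],"yaw": 0},{"hand": 0,"delta_pos": [0,0,11],"yaw": 0}]'

```text
clock: 10.6
position: [441.9, 213.0, 117.0]
ee_rot: [1.0, -0.0, -0.0, 0.0]
contact_force: [-0.3, 1.0, -1.6]
gripper_width: 58.2
grasp_force: 64.8
```

>>> apply_moves --rows '[{"hand": 0,"delta_pos": [0,0,1.5],"yaw": 0},{"hand": 0,"delta_pos": [0,0,3],"yaw": 0},{"hand": 0,"delta_pos": [0,0,3],"yaw": 0},{"hand": 0,"delta_pos": [0,0,3],"yaw": 0}]'

```text
clock: 10.93
position: [442.3, 213.3, 115.0]
ee_rot: [1.0, -0.0, 0.0, -0.0]
contact_force: [-1.6, -0.5, 4.8]
gripper_width: 58.3
grasp_force: 65.2
```

>>> apply_moves --rows '[{"hand": 1,"delta_pos": [0,0,0],"yaw": 0},{"hand": 1,"delta_pos": [0,0,0],"yaw": 0},{"hand": 1,"delta_pos": [0,0,0],"yaw": 0},{"hand": 1,"delta_pos": [0,0,0],"yaw": 0},{"hand": 1,"delta_pos": [0,0,0],"yaw": 0},{"hand": 1,"delta_pos": [0,0,-10],"yaw": 0},{"hand": 1,"delta_pos": [0,0,-30],"yaw": 0},{"hand": 1,"delta_pos": [0,0,-60],"yaw": 0},{"hand": 1,"delta_pos": [0,0,-80],"yaw": 0},{"hand": 1,"delta_pos": [0,0,-80],"yaw": 0}]'

```text
clock: 11.77
position: [444.2, 214.7, 198.8]
ee_rot: [1.0, 0.0, 0.004, -0.003]
contact_force: [-0.4, 0.2, -0.7]
gripper_width: 85.1
grasp_force: 0.0
```

>>> apply_moves --rows '[{"hand": 1,"delta_pos": [12,27,0],"yaw": 0},{"hand": 1,"delta_pos": [25,57,0],"yaw": 0},{"hand": 1,"delta_pos": [39,88,0],"yaw": 0},{"hand": 1,"delta_pos": [53,119,0],"yaw": 0},{"hand": 1,"delta_pos": [67,150,0],"yaw": 0},{"hand": 1,"delta_pos": [81,181,0],"yaw": 0},{"hand": 1,"delta_pos": [95,212,0],"yaw": 0},{"hand": 1,"delta_pos": [108,243,0],"yaw": 0},{"hand": 1,"delta_pos": [118,266.5,0],"yaw": 0},{"hand": 1,"delta_pos": [118,266.5,0],"yaw": 0},{"hand": 1,"delta_pos": [118,266.5,0],"yaw": 0},{"hand": 1,"delta_pos": [118,266.5,0],"yaw": 0}]'

```text
clock: 12.77
position: [559.3, -53.4, 193.6]
ee_rot: [1.0, -0.001, -0.001, -0.0]
contact_force: [0.2, -0.6, 0.4]
gripper_width: 85.3
grasp_force: 0.0
```

```bash
python3 - <<'E'
from h import *
im=grab('top','top5')
print(read_state()['position'])
b=box(im,'base',(255,270)); print('base',fit(im,b,RG['base']))
b=box(im,'yellow',(249,270)); print('y',b,fit(im,b,RG['yellow'],70))
b=box(im,'knob',(202,339),12); print('k',fit(im,b,RG['knob']))
im=grab('side','side5'); b=box(im,'yellow',(178,322),30); print(b, fit(im,b,RG['yellow'],70,(440,215)))
a=cv2.imread('pics/top5.png')[180:300,200:340]; b=cv2.imread('pics/side5.png')[130:250,250:390]
cv2.imwrite('pics/c5.png',cv2.resize(np.hstack([a,b]),None,fx=2.8,fy=2.8,interpolation=cv2.INTER_CUBIC))
E
```

```text
[559.28678124 -52.95854967 193.89118573]
base (array([438.8132117 , 213.18580953]), array([-1.79007346,  1.74502982, -0.6347805 ,  0.63625721]))
y [232.5 265.5 254.5 286.5] (array([442.09999449, 212.05439238]), array([-0.67286952,  0.68897828, -0.09423159,  0.09457053]))
k (array([552.39780239,  66.88868561]), array([-0.33488546,  0.33694528, -0.53928853,  0.52757998]))
[169.5 197.5 309.5 335.5] (array([440.07145691, 210.9773388 ]), array([-1.71995783,  1.4348428 , -0.16375941,  0.1530963 ]))
```

View pics/c5.png

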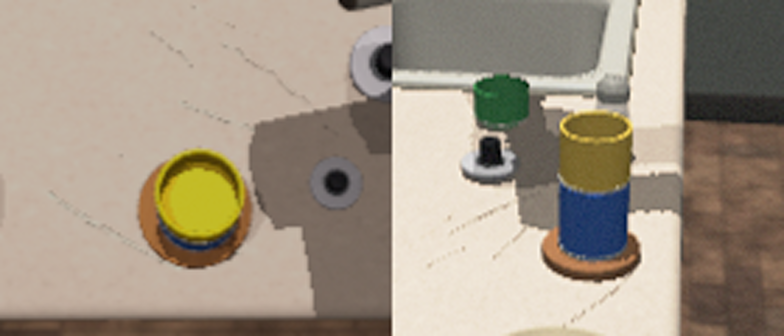

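Yellow is seated at (442,212), upright on blue. The green tier is next.

>>> apply_moves --rows '[{"hand": 1,"delta_pos": [1,0,35],"yaw": 0},{"hand": 1,"delta_pos": [1,0,70],"yaw": 0},{"hand": 1,"delta_pos": [1,0,105],"yaw": 0},{"hand": 1,"delta_pos": [1,0,130],"yaw": 0},{"hand": 1,"delta_pos": [1,0,148],"yaw": 0},{"hand": 1,"delta_pos": [1,0,158],"yaw": 0},{"hand": 1,"delta_pos": [1,0,162],"yaw": 0},{"hand": 1,"delta_pos": [1,0,162],"yaw": 0},{"hand": 1,"delta_pos": [1,0,162],"yaw": 0},{"hand": 1,"delta_pos": [1,0,162],"yaw": 0}]'

```text
clock: 13.7
position: [561.8, -53.1, 33.8]
ee_rot: [1.0, -0.0, 0.002, -0.0]
contact_force: [-0.5, -0.2, -0.1]
gripper_width: 85.7
grasp_force: 0.0
```

>>> apply_moves --rows '[{"hand": 0,"delta_pos": [0,0,0],"yaw": 0},{"hand": 0,"delta_pos": [0,0,0],"yaw": 0},{"hand": 0,"delta_pos": [0,0,0],"yaw": 0},{"hand": 0,"delta_pos": [0,0,0],"yaw": 0},{"hand": 0,"delta_pos": [0,0,0],"yaw": 0},{"hand": 0,"delta_pos": [0,0,0],"yaw": 0},{"hand": 0,"delta_pos": [0,0,0],"yaw": 0},{"hand": 0,"delta_pos": [0,0,0],"yaw": 0}]'

```text
clock: 14.37
position: [561.5, -53.3, 34.0]
ee_rot: [1.0, -0.0, 0.001, -0.0]
contact_force: [-1.1, 1.6, 6.4]
gripper_width: 59.3
grasp_force: 63.7
```

>>> apply_moves --rows '[{"hand": 0,"delta_pos": [0,0,-10],"yaw": 0},{"hand": 0,"delta_pos": [0,0,-35],"yaw": 0},{"hand": 0,"delta_pos": [0,0,-70],"yaw": 0},{"hand": 0,"delta_pos": [0,0,-105],"yaw": 0},{"hand": 0,"delta_pos": [0,0,-135],"yaw": 0},{"hand": 0,"delta_pos": [0,0,-155],"yaw": 0},{"hand": 0,"delta_pos": [0,0,-160],"yaw": 0},{"hand": 0,"delta_pos": [0,0,-160],"yaw": 0}]'

```text
clock: 15.03
position: [561.2, -53.5, 194.3]
ee_rot: [1.0, -0.001, 0.002, -0.0]
contact_force: [0.2, -0.3, -2.2]
gripper_width: 59.2
grasp_force: 65.0
```

>>> apply_moves --rows '[{"hand": 0,"delta_pos": [-9,-20,0],"yaw": 0},{"hand": 0,"delta_pos": [-22,-50,0],"yaw": 0},{"hand": 0,"delta_pos": [-36,-82,0],"yaw": 0},{"hand": 0,"delta_pos": [-51,-115,0],"yaw": 0},{"hand": 0,"delta_pos": [-66,-148,0],"yaw": 0},{"hand": 0,"delta_pos": [-81,-181,0],"yaw": 0},{"hand": 0,"delta_pos": [-95,-213,0],"yaw": 0},{"hand": 0,"delta_pos": [-107,-240,3],"yaw": 0},{"hand": 0,"delta_pos": [-114,-257,10],"yaw": 0},{"hand": 0,"delta_pos": [-118.5,-266,18],"yaw": 0},{"hand": 0,"delta_pos": [-118.5,-266,25],"yaw": 0},{"hand": 0,"delta_pos": [-118.5,-266,25],"yaw": 0}]'

```text
clock: 16.03
position: [440.9, 211.3, 164.4]
ee_rot: [1.0, -0.0, -0.003, 0.002]
contact_force: [0.9, -0.3, -1.7]
gripper_width: 59.3
grasp_force: 65.0
```

>>> apply_moves --rows '[{"hand": 0,"delta_pos": [0,0,0],"yaw": 0},{"hand": 0,"delta_pos": [0,0,0],"yaw": 0},{"hand": 0,"delta_pos": [0,0,0],"yaw": 0}]'

```text
clock: 16.28
position: [443.0, 211.8, 167.4]
ee_rot: [1.0, -0.001, 0.0, -0.0]
contact_force: [-1.5, -0.1, -1.2]
gripper_width: 59.2
grasp_force: 65.1
```

```bash
python3 - <<'E'
from h import *
s=read_state(); print(s['position'],s['contact_force'])
im=grab('side','side6')
b=box(im,'yellow',(183,322),30); print(b)
b=box(im,'green',(142,322),30); print(b, fit(im,b,RG['green'],s['position'][2]-34,(440,215)))
b=cv2.imread('pics/side6.png')[90:210,250:390]
cv2.imwrite('pics/c6.png',cv2.resize(b,None,fx=4,fy=4,interpolation=cv2.INTER_CUBIC))
E
```

```text
[443.00751226 211.79985161 167.44834311] [-1.45032371 -0.13916017 -1.17449697]
[172.5 197.5 309.5 335.5]
[149.5 171.5 325.5 335.5] (array([424.18347785, 201.66688641]), array([-2.87654595,  1.29710587, -8.61208523,  8.37354731]))
```

View pics/c6.png

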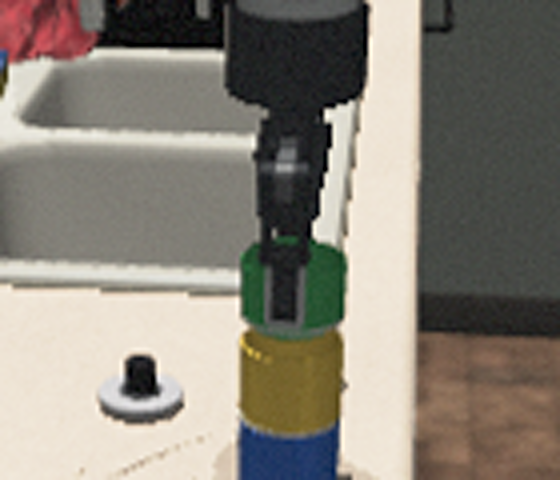

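Green hovers over yellow, aligned within about a millimetre. I'll lower it.

>>> apply_moves --rows '[{"hand": 0,"delta_pos": [0,-0.7,5],"yaw": 0},{"hand": 0,"delta_pos": [0,-0.7,9],"yaw": 0},{"hand": 0,"delta_pos": [0,-0.7,12],"yaw": 0},{"hand": 0,"delta_pos": [0,-0.7,12],"yaw": 0},{"hand": 0,"delta_pos": [0,-0.7,12],"yaw": 0}]'

```text
clock: 16.75
position: [442.4, 213.1, 155.0]
ee_rot: [1.0, -0.0, -0.0, 0.0]
contact_force: [-0.6, -0.2, -1.1]
gripper_width: 59.2
grasp_force: 65.1
```

>>> apply_moves --rows '[{"hand": 0,"delta_pos": [0,0,1.5],"yaw": 0},{"hand": 0,"delta_pos": [0,0,3],"yaw": 0},{"hand": 0,"delta_pos": [0,0,3],"yaw": 0},{"hand": 0,"delta_pos": [0,0,3],"yaw": 0}]'

```text
clock: 17.08
position: [442.8, 213.5, 152.9]
ee_rot: [1.0, -0.0, 0.0, -0.0]
contact_force: [0.1, 0.9, 3.5]
gripper_width: 58.9
grasp_force: 65.4
```

>>> apply_moves --rows '[{"hand": 1,"delta_pos": [0,0,0],"yaw": 0},{"hand": 1,"delta_pos": [0,0,0],"yaw": 0},{"hand": 1,"delta_pos": [0,0,0],"yaw": 0},{"hand": 1,"delta_pos": [0,0,0],"yaw": 0},{"hand": 1,"delta_pos": [0,0,0],"yaw": 0},{"hand": 1,"delta_pos": [0,0,-10],"yaw": 0},{"hand": 1,"delta_pos": [0,0,-30],"yaw": 0},{"hand": 1,"delta_pos": [0,0,-50],"yaw": 0},{"hand": 1,"delta_pos": [0,0,-60],"yaw": 0},{"hand": 1,"delta_pos": [0,0,-60],"yaw": 0}]'

```text
clock: 17.92
position: [443.7, 214.2, 214.8]
ee_rot: [1.0, -0.0, 0.002, -0.002]
contact_force: [0.3, 0.9, -0.0]
gripper_width: 85.4
grasp_force: 0.0
```

>>> apply_moves --rows '[{"hand": 1,"delta_pos": [15,20,0],"yaw": 0},{"hand": 1,"delta_pos": [35,47,0],"yaw": 0},{"hand": 1,"delta_pos": [55,74,0],"yaw": 0},{"hand": 1,"delta_pos": [75,100,0],"yaw": 0},{"hand": 1,"delta_pos": [95,127,0],"yaw": 0},{"hand": 1,"delta_pos": [109.5,146,0],"yaw": 0},{"hand": 1,"delta_pos": [109.5,146,0],"yaw": 0},{"hand": 1,"delta_pos": [109.5,146,0],"yaw": 0},{"hand": 1,"delta_pos": [109.5,146,0],"yaw": 0}]'

```text
clock: 18.67
position: [551.2, 67.2, 211.3]
ee_rot: [1.0, -0.001, -0.001, 0.0]
contact_force: [-0.4, -0.1, 0.6]
gripper_width: 85.2
grasp_force: 0.0
```

```bash
python3 - <<'E'
from h import *
im=grab('top','top7')
print(read_state()['position'])
b=box(im,'green',(243,270)); print('g',b,fit(im,b,RG['green'],119))
im=grab('side','side7'); b=box(im,'green',(160,322),30); print(b, fit(im,b,RG['green'],119,(440,215)))
a=cv2.imread('pics/top7.png')[180:300,200:340]; b=cv2.imread('pics/side7.png')[120:240,250:390]
cv2.imwrite('pics/c7.png',cv2.resize(np.hstack([a,b]),None,fx=2.8,fy=2.8,interpolation=cv2.INTER_CUBIC))
E
```

```text
[551.13909267  67.64378674 211.67124852]
g [231.5 263.5 254.5 279.5] (array([439.84916478, 218.63384095]), array([-1.5696344 ,  1.53507616, -4.23409824,  4.23812034]))
[155.5 178.5 310.5 335.5] (array([439.98545503, 210.85503949]), array([-1.86042289,  1.46674669, -0.8973902 ,  0.86820746]))
```

View pics/c7.png

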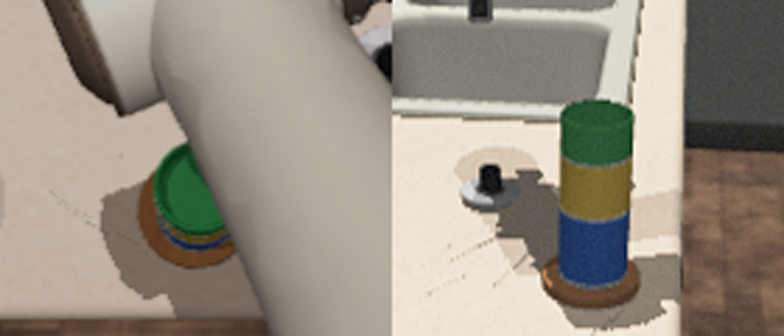

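Green is seated, and the stack is straight. Now the large lid.

>>> apply_moves --rows '[{"hand": 1,"delta_pos": [1,0.5,35],"yaw": 0},{"hand": 1,"delta_pos": [1,0.5,70],"yaw": 0},{"hand": 1,"delta_pos": [1,0.5,105],"yaw": 0},{"hand": 1,"delta_pos": [1,0.5,135],"yaw": 0},{"hand": 1,"delta_pos": [1,0.5,155],"yaw": 0},{"hand": 1,"delta_pos": [1,0.5,166],"yaw": 0},{"hand": 1,"delta_pos": [1,0.5,170],"yaw": 0},{"hand": 1,"delta_pos": [1,0.5,170],"yaw": 0},{"hand": 1,"delta_pos": [1,0.5,170],"yaw": 0},{"hand": 1,"delta_pos": [1,0.5,170],"yaw": 0}]'

```text
clock: 19.6
position: [553.9, 67.3, 44.0]
ee_rot: [1.0, -0.0, 0.002, -0.001]
contact_force: [0.2, 0.7, 1.1]
gripper_width: 85.3
grasp_force: 0.0
```

>>> apply_moves --rows '[{"hand": -0.7,"delta_pos": [0,0,0],"yaw": 0},{"hand": -0.7,"delta_pos": [0,0,0],"yaw": 0},{"hand": -0.7,"delta_pos": [0,0,0],"yaw": 0},{"hand": -0.7,"delta_pos": [0,0,0],"yaw": 0},{"hand": -0.7,"delta_pos": [0,0,0],"yaw": 0},{"hand": -0.7,"delta_pos": [0,0,0],"yaw": 0},{"hand": -0.7,"delta_pos": [0,0,0],"yaw": 0},{"hand": -0.7,"delta_pos": [0,0,0],"yaw": 0},{"hand": -0.7,"delta_pos": [0,0,0],"yaw": 0},{"hand": -0.7,"delta_pos": [0,0,0],"yaw": 0},{"hand": -0.7,"delta_pos": [0,0,0],"yaw": 0},{"hand": -0.7,"delta_pos": [0,0,0],"yaw": 0}]'

```text
clock: 20.6
position: [553.2, 66.8, 42.8]
ee_rot: [1.0, -0.0, 0.0, -0.0]
contact_force: [-0.9, -0.1, 5.8]
gripper_width: 19.8
grasp_force: 58.7
```

>>> apply_moves --rows '[{"hand": -0.7,"delta_pos": [0,0,-8],"yaw": 0},{"hand": -0.7,"delta_pos": [0,0,-30],"yaw": 0},{"hand": -0.7,"delta_pos": [0,0,-60],"yaw": 0},{"hand": -0.7,"delta_pos": [0,0,-95],"yaw": 0},{"hand": -0.7,"delta_pos": [0,0,-130],"yaw": 0},{"hand": -0.7,"delta_pos": [0,0,-160],"yaw": 0},{"hand": -0.7,"delta_pos": [0,0,-182],"yaw": 0},{"hand": -0.7,"delta_pos": [0,0,-190],"yaw": 0},{"hand": -0.7,"delta_pos": [0,0,-190],"yaw": 0}]'

```text
clock: 21.35
position: [553.4, 66.9, 234.2]
ee_rot: [1.0, -0.0, 0.002, -0.001]
contact_force: [-0.1, 0.2, -1.0]
gripper_width: 19.7
grasp_force: 58.7
```

>>> apply_moves --rows '[{"hand": -0.7,"delta_pos": [-10,-14,0],"yaw": 0},{"hand": -0.7,"delta_pos": [-27,-36,0],"yaw": 0},{"hand": -0.7,"delta_pos": [-46,-61,0],"yaw": 0},{"hand": -0.7,"delta_pos": [-65,-86,0],"yaw": 0},{"hand": -0.7,"delta_pos": [-83,-110,0],"yaw": 0},{"hand": -0.7,"delta_pos": [-98,-130,0],"yaw": 0},{"hand": -0.7,"delta_pos": [-107,-142,4],"yaw": 0},{"hand": -0.7,"delta_pos": [-110.5,-146.5,12],"yaw": 0},{"hand": -0.7,"delta_pos": [-110.5,-146.5,20],"yaw": 0},{"hand": -0.7,"delta_pos": [-110.5,-146.5,20],"yaw": 0},{"hand": -0.7,"delta_pos": [-110.5,-146.5,20],"yaw": 0},{"hand": -0.7,"delta_pos": [-110.5,-146.5,20],"yaw": 0}]'

```text
clock: 22.35
position: [442.9, 212.5, 211.8]
ee_rot: [1.0, -0.001, -0.0, 0.0]
contact_force: [0.4, -0.3, -0.9]
gripper_width: 19.7
grasp_force: 58.8
```

```bash
python3 - <<'E'
from h import *
im=grab('side','side8')
s=read_state(); print(s['position'],s['contact_force'],s['gripper_width'])
b=cv2.imread('pics/side8.png')[80:200,250:390]
cv2.imwrite('pics/c8.png',cv2.resize(b,None,fx=4,fy=4,interpolation=cv2.INTER_CUBIC))
E
```

```text
[443.07880937 212.63448018 212.13627611] [-1.0116241  -1.03332262 -0.91196581] 19.897382167131923
```

View pics/c8.png

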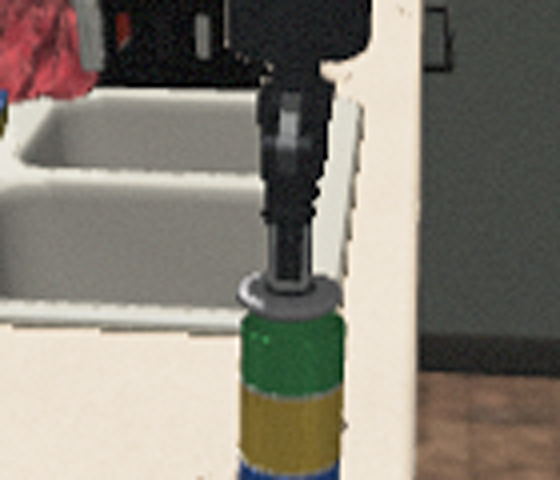

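The lid is level above green, centred within about 1 mm. I'll lower it.

>>> apply_moves --rows '[{"hand": -0.7,"delta_pos": [-0.5,-0.5,5],"yaw": 0},{"hand": -0.7,"delta_pos": [-0.5,-0.5,9],"yaw": 0},{"hand": -0.7,"delta_pos": [-0.5,-0.5,11.5],"yaw": 0},{"hand": -0.7,"delta_pos": [-0.5,-0.5,11.5],"yaw": 0},{"hand": -0.7,"delta_pos": [-0.5,-0.5,11.5],"yaw": 0}]'

```text
clock: 22.82
position: [442.0, 213.7, 200.6]
ee_rot: [1.0, -0.0, -0.0, 0.0]
contact_force: [0.5, -0.1, -1.3]
gripper_width: 19.4
grasp_force: 58.8
```

>>> apply_moves --rows '[{"hand": -0.7,"delta_pos": [0,0,1.5],"yaw": 0},{"hand": -0.7,"delta_pos": [0,0,3],"yaw": 0},{"hand": -0.7,"delta_pos": [0,0,3],"yaw": 0},{"hand": -0.7,"delta_pos": [0,0,3],"yaw": 0}]'

```text
clock: 23.15
position: [442.0, 213.8, 197.8]
ee_rot: [1.0, -0.0, 0.0, -0.0]
contact_force: [-0.1, 0.3, -1.2]
gripper_width: 19.9
grasp_force: 58.9
```

No contact force yet, so I'll lower a little more.

>>> apply_moves --rows '[{"hand": -0.7,"delta_pos": [0,0,0.7],"yaw": 0},{"hand": -0.7,"delta_pos": [0,0,1.2],"yaw": 0},{"hand": -0.7,"delta_pos": [0,0,1.2],"yaw": 0},{"hand": -0.7,"delta_pos": [0,0,1.2],"yaw": 0}]'

```text
clock: 23.48
position: [442.5, 214.1, 197.7]
ee_rot: [1.0, -0.0, 0.001, -0.0]
contact_force: [-1.5, 0.8, 5.5]
gripper_width: 19.8
grasp_force: 59.3
```

Contact, at the seated height. I'll release and rise.

>>> apply_moves --rows '[{"hand": 0.3,"delta_pos": [0,0,0],"yaw": 0},{"hand": 0.3,"delta_pos": [0,0,0],"yaw": 0},{"hand": 0.3,"delta_pos": [0,0,0],"yaw": 0},{"hand": 0.3,"delta_pos": [0,0,0],"yaw": 0},{"hand": 0.3,"delta_pos": [0,0,0],"yaw": 0},{"hand": 0.3,"delta_pos": [0,0,-8],"yaw": 0},{"hand": 0.3,"delta_pos": [0,0,-25],"yaw": 0},{"hand": 0.3,"delta_pos": [0,0,-45],"yaw": 0},{"hand": 0.3,"delta_pos": [0,0,-60],"yaw": 0},{"hand": 0.3,"delta_pos": [0,0,-60],"yaw": 0}]'

```text
clock: 24.32
position: [443.6, 214.8, 260.6]
ee_rot: [1.0, -0.0, 0.003, -0.002]
contact_force: [0.5, 0.2, -0.2]
gripper_width: 55.2
grasp_force: 0.0
```

>>> apply_moves --rows '[{"hand": 0.3,"delta_pos": [20,20,0],"yaw": 0},{"hand": 0.3,"delta_pos": [50,50,0],"yaw": 0},{"hand": 0.3,"delta_pos": [80,80,0],"yaw": 0},{"hand": 0.3,"delta_pos": [100,110,0],"yaw": 0},{"hand": 0.3,"delta_pos": [100,140,0],"yaw": 0},{"hand": 0.3,"delta_pos": [100,170,0],"yaw": 0},{"hand": 0.3,"delta_pos": [100,200,0],"yaw": 0},{"hand": 0.3,"delta_pos": [100,230,0],"yaw": 0},{"hand": 0.3,"delta_pos": [100,230,0],"yaw": 0},{"hand": 0.3,"delta_pos": [100,230,0],"yaw": 0},{"hand": 0.3,"delta_pos": [100,230,0],"yaw": 0}]'

```text
clock: 25.23
position: [541.7, -16.3, 256.3]
ee_rot: [1.0, -0.001, -0.0, -0.0]
contact_force: [0.1, 0.7, 1.6]
gripper_width: 55.7
grasp_force: 0.0
```

```bash
python3 - <<'E'
from h import *
im=grab('top','top9'); b=box(im,'knob',(232,270),14); print(b,fit(im,b,RG['knob'],155))
grab('side','side9'); print(read_state()['position'])
a=cv2.imread('pics/top9.png')[160:300,200:340]; b=cv2.imread('pics/side9.png')[110:250,250:390]
cv2.imwrite('pics/c9.png',cv2.resize(np.hstack([a,b]),None,fx=2.8,fy=2.8,interpolation=cv2.INTER_CUBIC))
E
```

```text
[237.5 245.5 264.5 278.5] (array([446.09478769, 210.86894561]), array([-3.1104751 ,  3.16575607,  0.66572218, -0.66540729]))
[541.7872181  -15.48074456 256.42007728]
```

View pics/c9.png

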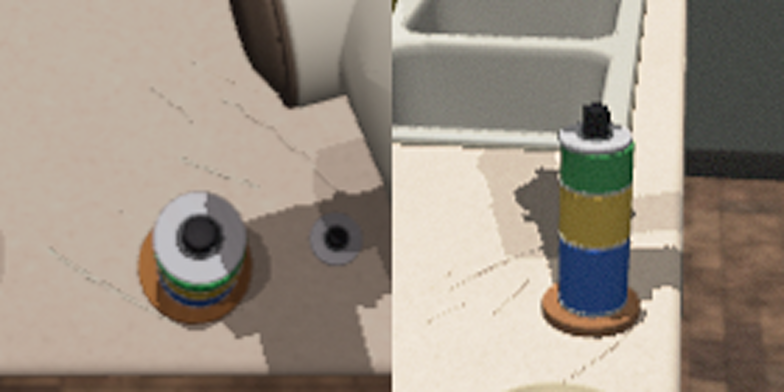

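The complete stack stands straight with the lid level on top. The arm is clear of it.

```bash
python3 -c "
from h import *
print(workorder.job_done())"
```

```text
the job is handed in; nothing more can be done
None
```

The lunch box is stacked on its base (blue, yellow, green, then the large steel lid), and the last pictures show it upright with the arm clear. I handed the job in at about 25 s of the 80 s; no verdict came back.

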